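# Fit the slice-length stop to the slicing board

## Robot

A 6-joint arm with a two-finger parallel gripper is mounted at the origin on a cart in front of the work surface, level with it; the furniture and walls round the work are solid. World frame = base frame: x ahead of the robot, y to its left, z up, the work surface at z = 0. Lengths are in m, angles in rad, forces in N, time in s.
With the tool pointing down it reaches from about 0.425 to 0.95 m from the base axis. Payload 3.5 kg.
Tool frame: the origin (TCP) lies on the centre line of the jaws, within the pads' length; the fingertips stand 11 mm ahead of it and the grasp point (between the pads) lies 8 mm behind it; z points along the fingers, y is the line along which they close (so a half turn about z gives the same grasp; the last joint's range is limited). The gripper opens to 85 mm and grips with 20 to 120 N. Pads are 22 mm wide; open, the fingers measure 114 mm over their backs; the gripper's body (76 mm by 85 mm) begins 54 mm behind the grasp point. The pads swing forward as they close: fully open they stand 13 mm farther back than shut.
Start: joints at [1.159, 0.286, 1.577, -0, 1.279, -0.15], TCP at [0.175, 0.652, 0.242] pointing down, gripper open.
Joint ranges: [-2.77, 2.77], [-0.9, 2.22], [0.21, 2.48], [-1.53, 4.67], [0.24, 2.81], [-2.84, 2.84]. Speed limits (rad/s): [2.79, 2.79, 3.14, 3.14, 3.14, 3.14].

## Interface

Orientations are given as a unit quaternion [x, y, z, w].
In Python, from plant import ctrl gives the robot as it stands.
- The arm moves only by the tool step_arm, never from a script. Its argument "motion" is a list of rows, each an object with "offset": the shift along the tool's x, y, z in m, a list of three; "twist": the turn about the tool's z in degrees. A call has 1 to 12 rows; each row is the pose to reach, as a shift and turn from the pose commanded when the call began, along the tool's axes at that moment; what a row does not reach only later rows make up. A row lasts 1/10 s, in which the tool goes at most 50 mm and 8.59 degrees, less where a joint would pass 70% of its speed; a pose out of reach is approached as far as the arm can. A call with a gripper value outside its range is refused whole. "gripper" is the finger opening in m, from 0 to 0.0854, set as the call begins (left out, the last holds). The fingers move at their own pace and stop on an object; "grip_force" is the grip in N (left out, the last holds). Time passes only in rows, so rows that repeat a pose let the fingers close. It gives the time, the measured TCP pose, the force, the opening and the grip force at its end, in the units of the state.
- ctrl.get_state(): the state, without advancing time (a new reading comes with each control period).
- ctrl.read_camera(name): name is "scene" or "side" or "wrist"; returns the picture (384x512x3 uint8, blue, green, red); there is no depth.
- ctrl.calibration(name): a dict with "fx", "fy", "cx", "cy" (pixels), "k1" (the pictures are not rectified: a ray, as slopes to the right and down, at radius r is drawn at 1 + k1 r^2 times it, then the intrinsics apply), "cam_to_world" (4x4, takes a point from camera to world coordinates). Camera axes: x right, y up, looking along -z (the intrinsics and any distortion apply to the point x, -y, -z); pixel columns grow to the right and rows downward; lengths in m; the calibration is good to about 2 mm. A picture is of the moment at which its call begins: read the wrist's pose just before it. calibration takes no time and is no camera call; for the wrist camera it gives the pose at the moment of the call.
- ctrl.sign_off(): hands the job in; it is judged then, once.
The state is a dict: "time": time; "qpos": joint angles; "dq": joint speeds; "joint_efforts": joint torques, N m; "eef_pos": TCP position; "tcp_rot": TCP orientation; "contact_force": force on the tool from outside, world axes, zero at the start; "wrist_torque": the same for the moment, N m; "opening": opening from 0.0 (shut) to 1.0 (fully open); "finger_force": force on a finger pad.
Only numpy, scipy, OpenCV 4.12 (cv2) and the standard library are available. Lean on these libraries where they do the work, as an engineer would, in place of code of your own. Each camera call takes 0.05 s, during which the arm holds its last target. There are 200 camera calls.

## Task

Fit the slice-length stop to the slicing board: slide its carriage onto the dovetail rail from the open end, clamp knob on the near side (towards the robot), and press it home against the end stop with a light, steady push of 5 to 10 N for a moment. Then turn the clamp knob clockwise until it comes up tight, with the carriage still home. Do not force it (never 25 N on the end stop), and leave the mug and the garlic where they stand.

Things in the scene. Friction and masses are not known exactly. Their poses are not given: they have to be found in the camera images.
- slicing_board: Wooden board, 200 (x) x 240 (y) x 18 mm, fixed to the worktop; origin at the centre of its underside, z up. An aluminium dovetail rail lies on it along y, 20 mm from the centre towards -x (the robot's side), from y = -25 to +105 mm. The board in front of the rail (y = -120 to -25 mm) is bare and flat: the carriage can be set down there and slid on.
- carriage: Grey carriage of the slice-length stop, loose, about 0.3 kg with its knob. Origin at the centre of its underside, y along the rail, z up. Body 66 (x) x 60 (y) x 24 mm with a dovetail groove along y through its underside, open at both ends (0.9 mm play each side, 1 mm above the rail; the underside slides on the board). A lug on the -x side carries the clamp knob at x = -62, y = 0 mm.
- clamp_knob (a joint): Turn of the clamp knob about the vertical, rad; grows clockwise seen from above. Loose at the start (-0.1 to 0.1); tight against its stop at 1.2. At the stop the torque rises sharply; 0.5 N m is tight. It turns stiffly (about 0.12 N m) and stays where it is left; as it turns a gib inside the carriage closes on the rail.
- knob_grip (a point): On the knob's axis, 47 mm above the carriage's underside, turning with the knob: its y axis runs along the grip bar, which is 36 mm long, 10 mm thick and stands from 35 to 58 mm above the underside. At joint value 0 the bar is turned 0.6 rad anticlockwise (from above) from the carriage's y axis.
- mug_a: Plain mug, 84 x 123 x 91 mm, a bystander; origin under its middle.
- garlic: Garlic bulb, 55 mm, a bystander; origin under its middle.
- fence (a point): Place to grasp the carriage: on its upright aluminium fence plate, at carriage x = 10, y = 0, z = 43 mm, axes as the carriage's. The plate is 12 mm thick (y = -6 to +6 mm) and stands on the body from z = 24 to 63 mm, x = -12 to +75 mm. The carriage glides on the rail with about 1 N of drag, more (up to about 5 N) where it catches for a moment.
- rail: Aluminium dovetail rail, 130 mm long (y), fixed on the board. Origin: middle of its open end at the height of the board's top (board frame -20, -25, 18 mm), axes as the board's; the carriage goes on along +y. 22 mm wide at the foot, 38 mm at the top, 14 mm high; its first 10 mm tapered to 4 mm less width as a lead-in. The carriage's z is 0 in this frame when it is on.
- stop_zone (a point): Middle of the stretch of the rail where the end stop is set, rail frame 0, 110, 0 mm, axes as the rail's. The stop, an aluminium block 64 x 14 x 22 mm across the rail with a steel screw on top, is held fast, but its stopping (-y) face may lie anywhere from 13 mm before to 13 mm beyond this point, and no reading tells where: find it by feel. The carriage's origin is 30 mm before the face when home.

How it is judged:
By the outcome, as a careful person would: the job done as asked, in the order asked, and still so for the second after the job is handed in, with the robot touching nothing.
It also fails if it takes over 70 s, if anything falls off the work surface, if the arm or the gripper's body presses on something with over 40 N, if the wrist force passes 120 N, or if a joint passes its speed limit or range.

## Working session

There is one attempt and no reset: what is moved stays moved. The work goes in short steps, Python scripts to look and compute and a tool call to move; the robot and the scene stay as the last step left them, time stands still between calls to the robot, and variables do not carry over. Pictures are saved under pics/ and viewed, at most 10 in all, crops included, and the job is handed in when it is done.

Besides the shell and the picture viewer there is one more tool, called as name([rows], argument=value, ...), one row to a line, values as JSON. step_arm: Moves the arm, as the interface text tells. Its arguments: {"type":"object","properties":{"motion":{"type":"array"},"gripper":{"type":"number"},"grip_force":{"type":"number"}},"required":["motion"]}

```bash
mkdir -p pics
cat > h.py <<'E'
import numpy as np, cv2
from plant import ctrl
def snap(n,f):
    c=ctrl.calibration(n); im=np.array(ctrl.read_camera(n)); cv2.imwrite('pics/'+f,im); np.save('pics/'+f+'.npy',np.array([c[k] for k in('fx','fy','cx','cy','k1')]+list(np.array(c['cam_to_world']).ravel()))); return im
def load(f):
    a=np.load('pics/'+f+'.npy'); return a[:5],a[5:].reshape(4,4)
def ray(f,u,v):
    (fx,fy,cx,cy,k1),T=load(f)
    p=cv2.undistortPoints(np.array([[[u,v]]],float),np.array([[fx,0,cx],[0,fy,cy],[0,0,1]]),np.array([k1,0,0,0,0]))[0,0]
    d=T[:3,:3]@np.array([p[0],-p[1],-1]); return T[:3,3],d
def onz(f,u,v,z):
    o,d=ray(f,u,v); return o+d*(z-o[2])/d[2]
def tri(f1,p1,f2,p2):
    o1,d1=ray(f1,*p1);o2,d2=ray(f2,*p2)
    s=np.linalg.lstsq(np.c_[d1,-d2],o2-o1,rcond=None)[0]
    a=o1+s[0]*d1;b=o2+s[1]*d2; return (a+b)/2,np.linalg.norm(a-b)
def proj(f,P):
    (fx,fy,cx,cy,k1),T=load(f); q=T[:3,:3].T@(np.array(P)-T[:3,3]); x,y=q[0]/-q[2],-q[1]/-q[2]; s=1+k1*(x*x+y*y); return np.array([fx*x*s+cx,fy*y*s+cy])
E
python3 - <<'E'
from h import *
ims=[snap(n,n+'0.png') for n in('scene','side','wrist')]
cv2.imwrite('pics/all0.png',cv2.resize(np.vstack([np.hstack(ims[:2]),np.hstack([ims[2],ims[2]*0])]),(800,600)))
s=ctrl.get_state();print(s)
for n in('scene','side','wrist'):print(ctrl.calibration(n))
E
```

```text
{'time': 0.15, 'qpos': array([ 1.15900099e+00,  2.87045336e-01,  1.57781881e+00,  6.47953466e-06,
        1.27863819e+00, -1.50009683e-01]), 'dq': array([ 0.00155941, -0.00149504, -0.00409147,  0.00061844, -0.00367831,
        0.00036317]), 'joint_efforts': array([ 8.61925673e-04, -4.06601822e+01, -2.93140590e+01, -1.55961011e-04,
        3.95819487e-03, -2.41631807e-05]), 'eef_pos': array([0.17447182, 0.65155452, 0.24122133]), 'tcp_rot': array([ 1.30520251e-01,  9.91445184e-01, -9.16556072e-04, -2.67683606e-04]), 'contact_force': array([-0.43794129,  0.26588692, -0.1999354 ]), 'wrist_torque': array([-0.0637566 , -0.01520135, -0.03406626]), 'finger_force': 0.0, 'opening': 1.0033563760849837}
{'fx': 393.72021261043, 'fy': 393.72021261043, 'cx': 252.7249466277156, 'cy': 192.84626803426409, 'k1': -0.06654558322523242, 'cam_to_world': array([[ 0.72426547,  0.52780775, -0.44368739,  0.07674346],
       [-0.68932742,  0.53899198, -0.48406132, -0.5808981 ],
       [-0.01634737,  0.65643478,  0.75420563,  0.89824761],
       [ 0.        ,  0.        ,  0.        ,  1.        ]])}
{'fx': 352.985821805155, 'fy': 352.985821805155, 'cx': 250.64994795779185, 'cy': 191.098404866382, 'k1': -0.02150799834695029, 'cam_to_world': array([[-0.99899924, -0.03444036,  0.02853725,  0.60142367],
       [ 0.03967308, -0.38769987,  0.92093152,  0.79105375],
       [-0.02065332,  0.92114205,  0.38867823,  0.43291095],
       [ 0.        ,  0.        ,  0.        ,  1.        ]])}
{'fx': 275.854918053617, 'fy': 275.854918053617, 'cx': 255.49236219411273, 'cy': 193.915277483736, 'k1': -0.04091686055464854, 'cam_to_world': array([[ 0.25909379, -0.9220203 , -0.28766122,  0.10135428],
       [ 0.96584968,  0.24665949,  0.0793315 ,  0.67121717],
       [-0.00219088, -0.2983918 ,  0.95444095,  0.37349591],
       [ 0.        ,  0.        ,  0.        ,  1.        ]])}
```

View pics/scene0.png

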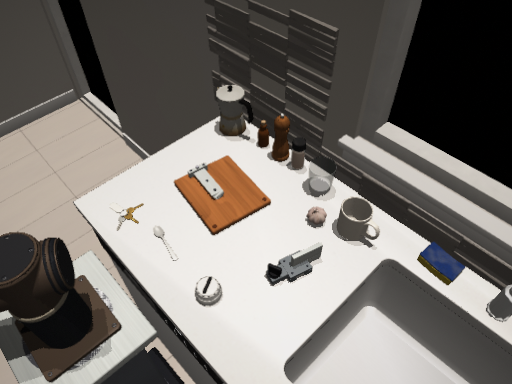

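View pics/all0.png

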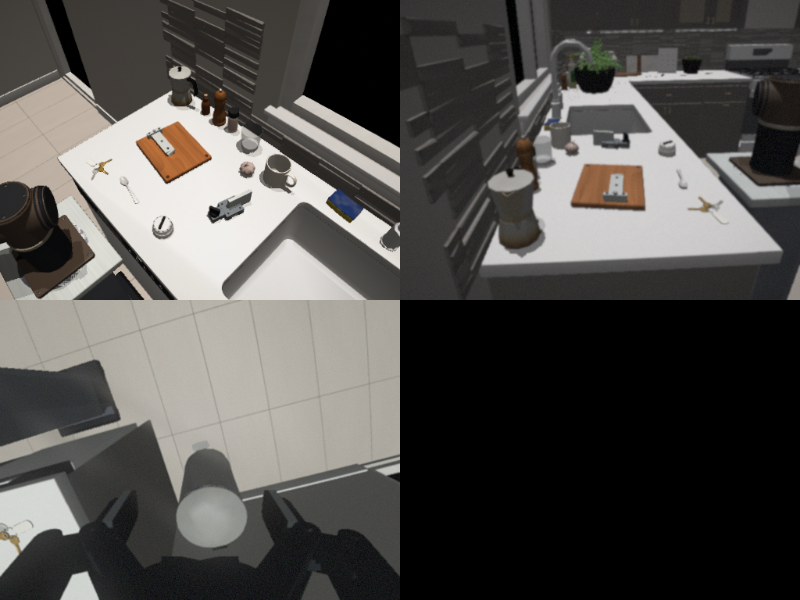

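The scene view shows the board at about (222,193) px, with the rail at (207,181) and its end stop at the far left end (198,168). The carriage is at (292,264), with its knob at (274,270) and its fence running up to (320,250). The mug is at (355,220) and the garlic at (317,215).

Run:
```python
from h import *
im=cv2.imread('pics/scene0.png'); sd=cv2.imread('pics/side0.png')
a=cv2.resize(im[145:300,165:335],None,fx=4.6,fy=3.85,interpolation=cv2.INTER_CUBIC)
a=cv2.resize(im[235:290,255:335],(800,550),interpolation=cv2.INTER_CUBIC)
cv2.imwrite('pics/c1.png',a)
for f,i in(('scene0.png',im),('side0.png',sd)):
    h=cv2.cvtColor(i,cv2.COLOR_BGR2HSV); m=cv2.inRange(h,(3,140,60),(18,255,255))
    m=cv2.morphologyEx(m,cv2.MORPH_CLOSE,np.ones((5,5)))
    cs=[c for c in cv2.findContours(m,0,2)[0] if cv2.contourArea(c)>1500]
    for c in cs:
        q=cv2.approxPolyDP(cv2.convexHull(c),6,True)[:,0]
        print(f,cv2.contourArea(c)); P=[]
        for p in q: P.append(onz(f,*p,.018)); print(p,P[-1].round(3))
        P=np.array(P); print(np.linalg.norm(P-np.roll(P,1,0),axis=1).round(3),P.mean(0).round(3), cv2.minAreaRect((1000*np.array([onz(f,*p[0],.018)[:2] for p in c])).astype(np.float32)))
```

```text
scene0.png 3368.0
[227 156] [0.644 0.157 0.018]
[269 203] [ 0.601 -0.077  0.018]
[212 232] [ 0.417 -0.041  0.018]
[175 181] [0.457 0.186 0.018]
[0.189 0.238 0.188 0.23 ] [0.53  0.056 0.018] ((530.23046875, 55.15553283691406), (240.9236602783203, 196.97952270507812), 81.1277847290039)
side0.png 3918.5
[307 215] [ 0.432 -0.02   0.018]
[310 265] [0.467 0.201 0.018]
[221 261] [0.647 0.174 0.018]
[238 213] [ 0.61  -0.046  0.018]
[0.18  0.223 0.182 0.223] [0.539 0.077 0.018] ((538.753173828125, 76.51673126220703), (234.97994995117188, 185.5068817138672), 81.28062438964844)
```

View pics/c1.png

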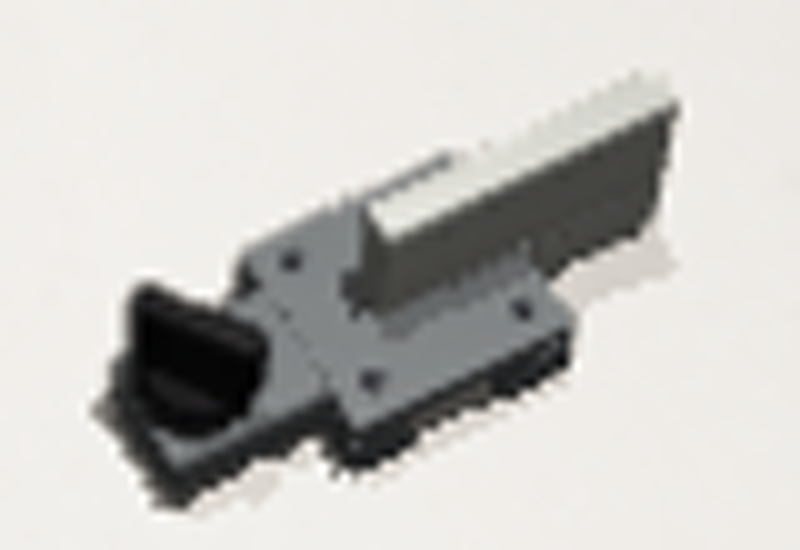

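The crop shows the fence's top edge running from crop (380,224) to (661,90). The knob bar is at the left, and the fence points away from it.

Run:
```python
from h import *
f='scene0.png'
P=[onz(f,255+x/10-.5,235+y/10-.5,.063) for x,y in((380,224),(661,90))]
d=P[1]-P[0];L=np.linalg.norm(d);d/=L
print(P,L,'yaw',np.degrees(np.arctan2(d[1],d[0])))
print('fence',P[0]+.022*d,'origin',P[0]+.012*d)
for n,u,v,z in(('mug rim',357,205,.09),('garlic',317,216,.025),('railopen',217,196,.032),('stop',196,168,.04)):print(n,onz(f,u,v,z).round(3))
from scipy.spatial.transform import Rotation as R
s=ctrl.get_state();r=R.from_quat(s['tcp_rot']).as_matrix();print(r.round(3));
```

```text
[array([ 0.49388025, -0.26501445,  0.063     ]), array([ 0.5736947 , -0.28788165,  0.063     ])] 0.08302563504278296 yaw -15.987245227063143
fence [ 0.51502935 -0.27107376  0.063     ] origin [ 0.50541612 -0.26831953  0.063     ]
mug rim [ 0.72  -0.286  0.09 ]
garlic [ 0.66  -0.208  0.025]
railopen [0.504 0.039 0.032]
stop [0.527 0.165 0.04 ]
[[-0.966  0.259 -0.001]
 [ 0.259  0.966 -0.002]
 [ 0.    -0.002 -1.   ]]
```

step_arm([
  {"offset": [-0.284, -0.185, 0], "twist": 0},
  {"offset": [-0.284, -0.185, 0], "twist": 0},
  {"offset": [-0.284, -0.185, 0], "twist": 0},
  {"offset": [-0.284, -0.185, 0], "twist": 0},
  {"offset": [-0.284, -0.185, 0], "twist": 0},
  {"offset": [-0.284, -0.185, 0], "twist": 0},
  {"offset": [-0.284, -0.185, 0], "twist": 0},
  {"offset": [-0.568, -0.803, 0.06], "twist": 0},
  {"offset": [-0.568, -0.803, 0.06], "twist": 0},
  {"offset": [-0.568, -0.803, 0.06], "twist": 0},
  {"offset": [-0.568, -0.803, 0.06], "twist": 0},
  {"offset": [-0.568, -0.803, 0.06], "twist": 0},
], gripper=0.085)

```text
time: 1.35
eef_pos: [0.4427, 0.1524, 0.2201]
tcp_rot: [0.13, 0.991, 0.0, 0.0]
contact_force: [1.1, 0.2, -0.0]
opening: 0.99
finger_force: 0.0
```

step_arm([
  {"offset": [-0.179, -0.39, 0.04], "twist": 0},
  {"offset": [-0.179, -0.39, 0.04], "twist": 0},
  {"offset": [-0.179, -0.39, 0.04], "twist": 0},
  {"offset": [-0.179, -0.39, 0.04], "twist": 0},
  {"offset": [-0.179, -0.39, 0.04], "twist": 0},
  {"offset": [-0.179, -0.39, 0.04], "twist": 0},
  {"offset": [-0.179, -0.39, 0.04], "twist": 0},
  {"offset": [-0.179, -0.39, 0.04], "twist": 0},
  {"offset": [-0.179, -0.39, 0.04], "twist": 0},
  {"offset": [-0.179, -0.39, 0.04], "twist": 0},
  {"offset": [-0.179, -0.39, 0.04], "twist": 0},
  {"offset": [-0.179, -0.39, 0.04], "twist": 0},
])

```text
time: 2.55
eef_pos: [0.5147, -0.2675, 0.1801]
tcp_rot: [0.13, 0.991, 0.0, -0.0]
contact_force: [0.1, -0.2, 0.5]
opening: 0.996
finger_force: 0.0
```

Run:
```python
from h import *
im=snap('wrist','w1.png'); s=ctrl.get_state();print(s['eef_pos'],s['tcp_rot'],s['qpos'])
cv2.imwrite('pics/w1v.png',cv2.resize(im,(800,600)))
```

```text
[ 0.51481135 -0.26736586  0.18024975] [ 1.29882622e-01  9.91529326e-01  2.32411419e-04 -2.14032678e-04] [-6.53908881e-01  1.38545410e-01  1.86836085e+00  2.07884510e-04
  1.13528954e+00 -1.96429176e+00]
```

View pics/w1v.png

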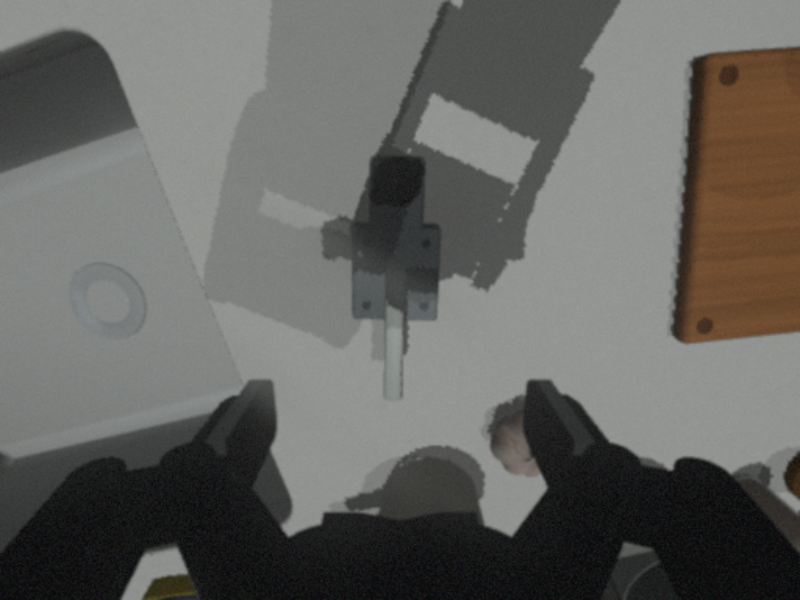

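The wrist view shows the body's top corners at about (352,225), (440,225), (438,320) and (353,318). The fence tip is at (394,398) and the knob at (398,180). The board's near corner is at right, (683,340).

Run:
```python
from h import *
f='w1.png'
g=lambda u,v,z:onz(f,u*.64-.2,v*.64-.2,z)
C=[g(*p,.024) for p in((352,225),(440,225),(438,320),(353,318))]
for c in C:print(c.round(4))
print('centre',np.mean(C,0), [np.linalg.norm(C[i]-C[i-1]).round(4) for i in range(4)])
print('ydir yaw',[np.degrees(np.arctan2(-(a-b)[0],(a-b)[1])).round(2) for a,b in((C[1],C[0]),(C[2],C[3]))],'xdir',[np.degrees(np.arctan2((a-b)[1],(a-b)[0])).round(2) for a,b in((C[3],C[0]),(C[2],C[1]))])
print('tip',g(394,397,.063),g(397,272,.063),'knob',g(398,180,.058))
for p in((697,57),(683,341)):print('board',g(*p,.018))
```

```text
[ 0.4677 -0.2879  0.024 ]
[ 0.4828 -0.2314  0.024 ]
[ 0.5475 -0.2483  0.024 ]
[ 0.5305 -0.3061  0.024 ]
centre [ 0.50713478 -0.26841919  0.024     ] [np.float64(0.0654), np.float64(0.0585), np.float64(0.0669), np.float64(0.0603)]
ydir yaw [np.float64(-14.98), np.float64(-16.4)] xdir [np.float64(-16.19), np.float64(-14.61)]
tip [ 0.57758384 -0.28831502  0.063     ] [ 0.4975705  -0.26474469  0.063     ] knob [ 0.44697656 -0.25056494  0.058     ]
board [ 0.42237658 -0.05029832  0.018     ]
board [ 0.61386174 -0.07417135  0.018     ]
```

step_arm([
  {"offset": [-0.003, -0.0035, 0.05], "twist": 0.8},
  {"offset": [-0.003, -0.0035, 0.09], "twist": 0.8},
  {"offset": [-0.003, -0.0035, 0.12], "twist": 0.8},
  {"offset": [-0.003, -0.0035, 0.138], "twist": 0.8},
  {"offset": [-0.003, -0.0035, 0.138], "twist": 0.8},
  {"offset": [-0.003, -0.0035, 0.138], "twist": 0.8},
])

```text
time: 3.2
eef_pos: [0.5173, -0.2721, 0.043]
tcp_rot: [0.137, 0.991, -0.0, 0.0]
contact_force: [1.0, -0.4, 0.0]
opening: 0.994
finger_force: 0.0
```

step_arm([
  {"offset": [0, 0, 0], "twist": 0},
  {"offset": [0, 0, 0], "twist": 0},
  {"offset": [0, 0, 0], "twist": 0},
  {"offset": [0, 0, 0], "twist": 0},
  {"offset": [0, 0, 0], "twist": 0},
  {"offset": [0, 0, 0], "twist": 0},
  {"offset": [0, 0, 0], "twist": 0},
  {"offset": [0, 0, 0], "twist": 0},
], gripper=0.0, grip_force=60)

```text
time: 4.0
eef_pos: [0.5173, -0.2732, 0.0429]
tcp_rot: [0.137, 0.991, -0.0, 0.0]
contact_force: [0.2, 0.3, 3.4]
opening: 0.129
finger_force: 59.2
```

step_arm([
  {"offset": [0, 0, -0.03], "twist": 0},
  {"offset": [0, 0, -0.06], "twist": 0},
  {"offset": [0.014, 0.044, -0.06], "twist": -1},
  {"offset": [0.028, 0.088, -0.06], "twist": -2.5},
  {"offset": [0.042, 0.132, -0.06], "twist": -4},
  {"offset": [0.056, 0.176, -0.06], "twist": -5.5},
  {"offset": [0.066, 0.205, -0.06], "twist": -6.8},
  {"offset": [0.0705, 0.221, -0.06], "twist": -6.8},
  {"offset": [0.0705, 0.221, -0.06], "twist": -6.8},
  {"offset": [0.0705, 0.221, -0.06], "twist": -6.8},
])

```text
time: 5.0
eef_pos: [0.5086, -0.0409, 0.1014]
tcp_rot: [0.078, 0.997, -0.0, -0.001]
contact_force: [0.3, -0.5, -2.9]
opening: 0.13
finger_force: 59.3
```

Run:
```python
from h import *
im=snap('wrist','w2.png'); snap('scene','scene2.png'); s=ctrl.get_state();print(s['eef_pos'],s['tcp_rot'],s['contact_force'],s['qpos'])
cv2.imwrite('pics/w2v.png',cv2.resize(im,(800,600)))
```

```text
[ 0.5090783  -0.04182611  0.10191633] [ 7.88540074e-02  9.96886107e-01 -1.24140143e-04 -3.46626665e-04] [ 0.1759383  -0.88385482 -2.57592161] [-2.80637964e-01  9.20613382e-02  2.08079364e+00 -4.63454668e-04
  9.69367189e-01 -1.69330002e+00]
```

View pics/w2v.png

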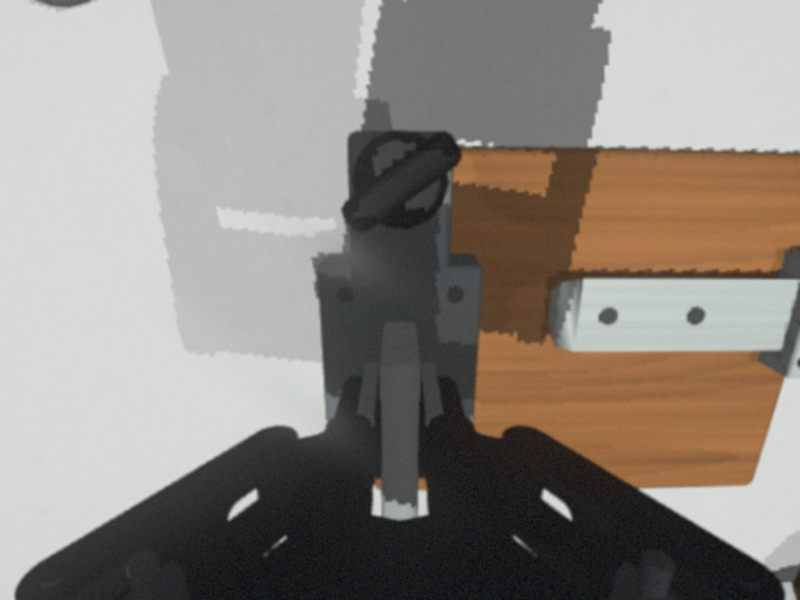

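The carriage is held squarely. Its body's near corners are at (316,257) and (480,258), the knob bar is centred at (404,182) and the fence far end is at (400,516). The rail top runs from (582,280..350) to the right, with the stop at (790,315).

Run:
```python
from h import *
f='w2.png'; im=cv2.imread('pics/w2.png'); g=cv2.GaussianBlur(cv2.cvtColor(im,cv2.COLOR_BGR2GRAY),(3,3),0).astype(float)
q=lambda u,v,z:onz(f,u*.64-.18,v*.64-.18,z)
def edge(col,r0,r1,sgn):
    d=sgn*np.diff(g[r0:r1,col]); i=d.argmax(); 
    w=d[max(i-1,0):i+2]; return r0+max(i-1,0)+.5+(w*np.arange(len(w))).sum()/w.sum()
U=[];Lw=[]
for c in range(378,496,6):
    U.append(onz(f,c,edge(c,170,188,1),.032)); Lw.append(onz(f,c,edge(c,214,234,-1),.032))
for n,A in(('U',U),('L',Lw)):
    A=np.array(A); p=np.polyfit(A[:,1],A[:,0],1); print(n,'yaw',-np.degrees(np.arctan(p[0])),'res',np.std(A[:,0]-np.polyval(p,A[:,1])),'x@y=.1',np.polyval(p,.1))
U=np.array(U);Lw=np.array(Lw)
print('width',np.mean(np.linalg.norm(U-Lw,axis=1)))
print('open end foot mid',q(552,315,.018),'top end',q(582,280,.032),q(582,350,.032))
zb=.0588
for n,P in(('bodyL',q(316,257,zb+.024)),('bodyR',q(480,258,zb+.024)),('knob',q(404,182,zb+.058)),('fence tip',q(400,503,zb+.063)),('hole',q(344,295,zb+.024)),('hole',q(455,295,zb+.024))):print(n,P.round(4))
print('board long edge',q(460,150,.018),q(790,152,.018))
```

```text
U yaw -9.098916628811937 res 0.0001178785681448633 x@y=.1 0.5046951041152801
L yaw -9.107824842247384 res 0.00011393539323605641 x@y=.1 0.5439701568018455
width 0.03958838458960292
open end foot mid [0.51925265 0.03913754 0.018     ] top end [0.49798979 0.0501803  0.032     ] [0.53513899 0.04909185 0.032     ]
bodyL [ 0.4587 -0.0634  0.0828]
bodyR [ 0.4681 -0.0058  0.0828]
knob [ 0.4371 -0.0287  0.1168]
fence tip [ 0.5347 -0.0451  0.1218]
hole [ 0.474  -0.0562  0.0828]
hole [ 0.4803 -0.0162  0.0828]
board long edge [4.2941066e-01 3.1579584e-04 1.8000000e-02] [0.45316451 0.16161932 0.018     ]
```

step_arm([
  {"offset": [-0.0041, 0.018, 0], "twist": 0},
  {"offset": [-0.0041, 0.0357, 0.015], "twist": 0},
  {"offset": [-0.0041, 0.0357, 0.03], "twist": 0},
  {"offset": [-0.0041, 0.0357, 0.036], "twist": 0},
  {"offset": [-0.0041, 0.0357, 0.038], "twist": 0},
  {"offset": [-0.0041, 0.0357, 0.038], "twist": 0},
  {"offset": [-0.0041, 0.0357, 0.038], "twist": 0},
])

```text
time: 5.8
eef_pos: [0.5195, -0.0071, 0.0651]
tcp_rot: [0.079, 0.997, -0.0, 0.001]
contact_force: [-0.5, 0.3, -3.3]
opening: 0.133
finger_force: 59.3
```

Run:
```python
from h import *
im=snap('wrist','w3.png'); s=ctrl.get_state();print(s['eef_pos'],s['tcp_rot'],s['contact_force'],s['wrist_torque'])
cv2.imwrite('pics/w3v.png',cv2.resize(im[110:302,150:406],(800,600),interpolation=cv2.INTER_CUBIC))
```

```text
[ 0.51960264 -0.00696496  0.06520544] [ 7.87946503e-02  9.96890513e-01 -1.24649245e-04  8.32564047e-04] [ 0.08799668  0.01158041 -2.5822589 ] [ 0.00176752 -0.00574281 -0.00630048]
```

View pics/w3v.png

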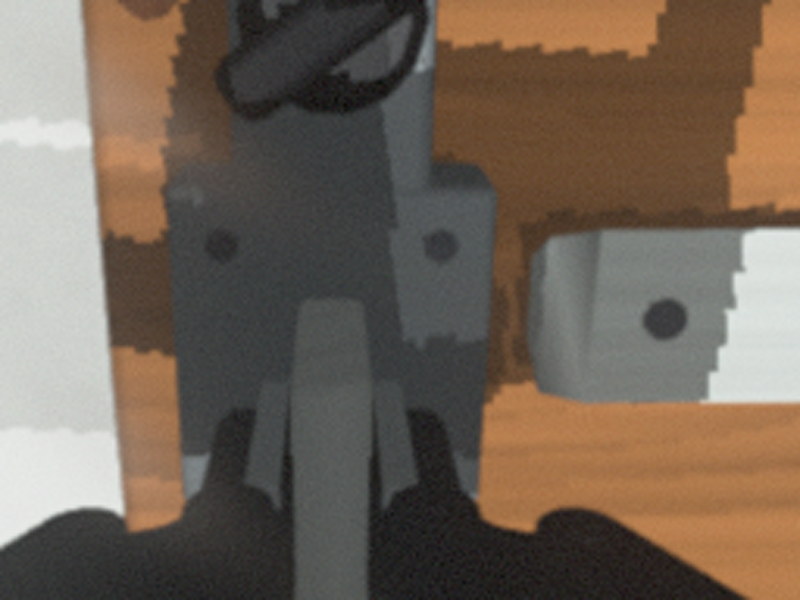

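The body's near-edge corners are at crop (168,190) and (490,191), its far corners at about (183,497) and (478,497). The rail top edges are at rows 231 and 402, and its tip is at column 537.

Run:
```python
from h import *
f='w3.png'; q=lambda u,v,z:onz(f,150+u/3.125-.34,110+v/3.125-.34,z)
s=ctrl.get_state();t=s['eef_pos'];a=np.radians(-9.1);X=np.array([np.cos(a),np.sin(a)]);Y=np.array([-np.sin(a),np.cos(a)])
def F(n,P): d=P[:2]-t[:2];print(n,(1000*d@X).round(1),(1000*d@Y).round(1))
zb=t[2]-.0429
for n,u,v,z in(('nearL -33,-30',168,190,zb+.024),('nearR -33,30',490,191,zb+.024),('farL 33,-30',183,497,zb+.024),('farR 33,30',478,497,zb+.024),
 ('holeL',221,245,zb+.024),('holeR',440,245,zb+.024),('knob',322,55,zb+.058),('fence near end -12',333,300,zb+.063),
 ('railU',720,230,.032),('railL',720,402,.032),('railU',600,230,.032),('railL',600,402,.032),('taperend',597,316,.032),('tipTop',537,316,.032),('tipfoot',530,316,.018)):F(n,q(u,v,z))
```

```text
nearL -33,-30 -42.3 -29.6
nearR -33,30 -42.2 28.1
farL 33,-30 20.8 -30.2
farR 33,30 20.8 29.3
holeL -32.1 -20.5
holeR -32.1 19.5
knob -68.2 -1.6
fence near end -12 -35.5 -0.1
railU -31.1 77.5
railL 6.9 82.8
railU -31.1 53.2
railL 6.8 56.9
taperend -12.7 54.3
tipTop -12.8 41.9
tipfoot -7.4 43.9
```

step_arm([
  {"offset": [0.0016, 0, 0.002], "twist": 0},
  {"offset": [0.0016, 0, 0.003], "twist": 0},
  {"offset": [0.0016, 0, 0.0038], "twist": 0},
  {"offset": [0.0016, 0, 0.0038], "twist": 0},
  {"offset": [0.0016, 0, 0.0038], "twist": 0},
])

```text
time: 6.35
eef_pos: [0.5175, -0.0062, 0.0609]
tcp_rot: [0.078, 0.997, -0.0, 0.0]
contact_force: [-0.4, 0.3, -1.5]
opening: 0.129
finger_force: 59.7
```

step_arm([
  {"offset": [0, 0, 0.0006], "twist": 0},
  {"offset": [0, 0, 0.0006], "twist": 0},
  {"offset": [0, 0, 0.0006], "twist": 0},
])

```text
time: 6.65
eef_pos: [0.5178, -0.0062, 0.0608]
tcp_rot: [0.078, 0.997, -0.0, 0.0]
contact_force: [-2.7, 0.1, 5.8]
opening: 0.131
finger_force: 60.5
```

step_arm([
  {"offset": [0, 0.003, -0.0003], "twist": 0},
  {"offset": [0, 0.006, -0.0003], "twist": 0},
  {"offset": [0, 0.009, -0.0003], "twist": 0},
  {"offset": [0, 0.012, -0.0003], "twist": 0},
  {"offset": [0, 0.014, -0.0003], "twist": 0},
  {"offset": [0, 0.016, -0.0003], "twist": 0},
  {"offset": [0, 0.018, -0.0003], "twist": 0},
  {"offset": [0, 0.018, -0.0003], "twist": 0},
])

```text
time: 7.45
eef_pos: [0.5209, 0.0118, 0.0608]
tcp_rot: [0.078, 0.997, -0.0, 0.001]
contact_force: [-0.2, -1.0, 5.5]
opening: 0.132
finger_force: 60.6
```

step_arm([
  {"offset": [0, 0.002, -0.0003], "twist": 0},
  {"offset": [0, 0.004, -0.0003], "twist": 0},
  {"offset": [0, 0.006, -0.0003], "twist": 0},
  {"offset": [0, 0.008, -0.0003], "twist": 0},
  {"offset": [0, 0.01, -0.0003], "twist": 0},
  {"offset": [0, 0.012, -0.0003], "twist": 0},
  {"offset": [0, 0.012, -0.0003], "twist": 0},
])

```text
time: 8.15
eef_pos: [0.5224, 0.0238, 0.0609]
tcp_rot: [0.078, 0.997, 0.0, 0.0]
contact_force: [0.2, -1.5, 5.1]
opening: 0.132
finger_force: 60.6
```

step_arm([
  {"offset": [0, 0.004, -0.0002], "twist": 0},
  {"offset": [0, 0.009, -0.0002], "twist": 0},
  {"offset": [0, 0.014, -0.0002], "twist": 0},
  {"offset": [0, 0.019, -0.0002], "twist": 0},
  {"offset": [0, 0.024, -0.0002], "twist": 0},
  {"offset": [0, 0.029, -0.0002], "twist": 0},
  {"offset": [0, 0.034, -0.0002], "twist": 0},
  {"offset": [0, 0.039, -0.0002], "twist": 0},
  {"offset": [0, 0.044, -0.0002], "twist": 0},
  {"offset": [0, 0.048, -0.0002], "twist": 0},
  {"offset": [0, 0.05, -0.0002], "twist": 0},
  {"offset": [0, 0.05, -0.0002], "twist": 0},
])

```text
time: 9.35
eef_pos: [0.53, 0.0737, 0.0609]
tcp_rot: [0.078, 0.997, 0.0, 0.0]
contact_force: [-0.2, 0.2, 4.8]
opening: 0.131
finger_force: 60.5
```

The carriage is on the rail and the lateral force is near zero. I'll look at the gap to the stop to narrow the feel range.

Run:
```python
from h import *
im=snap('wrist','w4.png'); s=ctrl.get_state();print(s['eef_pos'],s['contact_force'])
cv2.imwrite('pics/w4v.png',cv2.resize(im[110:302,200:456],(800,600),interpolation=cv2.INTER_CUBIC))
```

```text
[0.52997467 0.07368047 0.06085395] [ 0.11905551 -0.218945    5.49705398]
```

View pics/w4v.png

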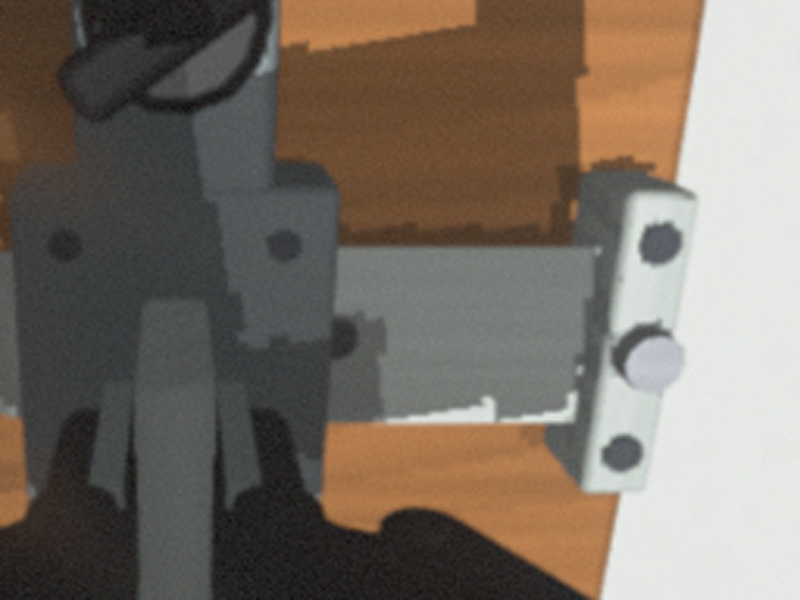

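The stop's face meets the rail top along crop (597,247) to (573,422), and its top edge runs from (628,193) to (583,490). The carriage's front top edge runs from (337,190) to (322,490).

Run:
```python
from h import *
f='w4.png'; q=lambda u,v,z:onz(f,200+u/3.125-.34,110+v/3.125-.34,z)
t=np.array([.52997,.07368]);a=np.radians(-9.1);X=np.array([np.cos(a),np.sin(a)]);Y=np.array([-np.sin(a),np.cos(a)])
for n,u,v,z in(('front',337,195,.042),('front',322,490,.042),('holeR(y=20)',284,245,.042),('railmeet',597,247,.032),('railmeet',573,422,.032),('stoptop',628,193,.040),('stoptop',583,490,.040),('stopback',694,196,.04),('stopback',640,490,.04)):
    d=q(u,v,z)[:2]-t;print(n,(1000*d@X).round(1),(1000*d@Y).round(1))
```

```text
front -41.4 28.8
front 19.2 29.4
holeR(y=20) -32.0 19.7
railmeet -28.9 82.8
railmeet 9.4 83.5
stoptop -41.5 82.9
stoptop 20.8 83.7
stopback -41.0 95.5
stopback 21.0 95.8
```

step_arm([
  {"offset": [0, 0.004, 0], "twist": 0},
  {"offset": [0, 0.009, 0], "twist": 0},
  {"offset": [0, 0.014, 0], "twist": 0},
  {"offset": [0, 0.019, 0], "twist": 0},
  {"offset": [0, 0.024, 0], "twist": 0},
  {"offset": [0, 0.029, 0], "twist": 0},
  {"offset": [0, 0.034, 0], "twist": 0},
  {"offset": [0, 0.039, 0], "twist": 0},
  {"offset": [0, 0.043, 0], "twist": 0},
  {"offset": [0, 0.046, 0], "twist": 0},
  {"offset": [0, 0.048, 0], "twist": 0},
  {"offset": [0, 0.048, 0], "twist": 0},
])

```text
time: 10.6
eef_pos: [0.5374, 0.121, 0.0609]
tcp_rot: [0.078, 0.997, 0.0, 0.0]
contact_force: [0.1, -0.9, 4.7]
opening: 0.13
finger_force: 60.6
```

step_arm([
  {"offset": [0, 0.0005, 0], "twist": 0},
  {"offset": [0, 0.001, 0], "twist": 0},
  {"offset": [0, 0.0015, 0], "twist": 0},
  {"offset": [0, 0.002, 0], "twist": 0},
  {"offset": [0, 0.002, 0], "twist": 0},
])

```text
time: 11.1
eef_pos: [0.5377, 0.1226, 0.0609]
tcp_rot: [0.078, 0.997, 0.0, -0.0]
contact_force: [-0.2, -2.5, 5.7]
opening: 0.132
finger_force: 60.6
```

step_arm([
  {"offset": [0, 0.0004, 0], "twist": 0},
  {"offset": [0, 0.0008, 0], "twist": 0},
  {"offset": [0, 0.0008, 0], "twist": 0},
])

```text
time: 11.4
eef_pos: [0.5378, 0.1234, 0.0609]
tcp_rot: [0.078, 0.997, 0.0, -0.0]
contact_force: [-0.9, -2.0, 4.7]
opening: 0.131
finger_force: 60.6
```

step_arm([
  {"offset": [0, 0.0004, 0], "twist": 0},
  {"offset": [0, 0.0008, 0], "twist": 0},
  {"offset": [0, 0.0008, 0], "twist": 0},
])

```text
time: 11.7
eef_pos: [0.5379, 0.1241, 0.0609]
tcp_rot: [0.078, 0.997, 0.0, -0.0]
contact_force: [-0.8, -2.8, 4.6]
opening: 0.127
finger_force: 60.6
```

step_arm([
  {"offset": [0, 0.0004, 0], "twist": 0},
  {"offset": [0, 0.0008, 0], "twist": 0},
  {"offset": [0, 0.0008, 0], "twist": 0},
])

```text
time: 12.0
eef_pos: [0.538, 0.1249, 0.0608]
tcp_rot: [0.078, 0.997, -0.0, -0.0]
contact_force: [-0.0, -2.1, 5.7]
opening: 0.132
finger_force: 60.6
```

step_arm([
  {"offset": [0, 0.0004, 0], "twist": 0},
  {"offset": [0, 0.0008, 0], "twist": 0},
  {"offset": [0, 0.0008, 0], "twist": 0},
])

```text
time: 12.3
eef_pos: [0.5381, 0.1257, 0.0609]
tcp_rot: [0.078, 0.997, 0.0, -0.0]
contact_force: [0.0, -2.2, 5.1]
opening: 0.127
finger_force: 60.6
```

step_arm([
  {"offset": [0, 0.0003, 0], "twist": 0},
  {"offset": [0, 0.0005, 0], "twist": 0},
  {"offset": [0, 0.0005, 0], "twist": 0},
])

```text
time: 12.6
eef_pos: [0.5382, 0.1262, 0.0609]
tcp_rot: [0.078, 0.997, -0.0, -0.0]
contact_force: [-0.7, -2.7, 5.1]
opening: 0.132
finger_force: 60.6
```

step_arm([
  {"offset": [0, 0.0004, 0], "twist": 0},
  {"offset": [0, 0.0008, 0], "twist": 0},
  {"offset": [0, 0.0008, 0], "twist": 0},
])

```text
time: 12.9
eef_pos: [0.5383, 0.1265, 0.0609]
tcp_rot: [0.078, 0.997, -0.001, -0.0]
contact_force: [-1.1, -4.2, 5.4]
opening: 0.129
finger_force: 60.7
```

step_arm([
  {"offset": [0, 0.0002, 0], "twist": 0},
  {"offset": [0, 0.0003, 0], "twist": 0},
  {"offset": [0, 0.0003, 0], "twist": 0},
])

```text
time: 13.2
eef_pos: [0.5383, 0.1265, 0.0609]
tcp_rot: [0.078, 0.997, -0.001, -0.0]
contact_force: [-0.5, -4.6, 5.9]
opening: 0.132
finger_force: 60.7
```

step_arm([
  {"offset": [0, 0.0003, 0], "twist": 0},
  {"offset": [0, 0.0006, 0], "twist": 0},
  {"offset": [0, 0.0006, 0], "twist": 0},
  {"offset": [0, 0.0006, 0], "twist": 0},
])

```text
time: 13.6
eef_pos: [0.5384, 0.1266, 0.0609]
tcp_rot: [0.078, 0.997, -0.001, -0.0]
contact_force: [-1.2, -6.6, 7.0]
opening: 0.131
finger_force: 60.8
```

step_arm([
  {"offset": [0, 0.0003, 0], "twist": 0},
  {"offset": [0, 0.0005, 0], "twist": 0},
  {"offset": [0, 0.0005, 0], "twist": 0},
  {"offset": [0, 0.0005, 0], "twist": 0},
  {"offset": [0, 0.0005, 0], "twist": 0},
  {"offset": [0, 0.0005, 0], "twist": 0},
  {"offset": [0, 0.0005, 0], "twist": 0},
  {"offset": [0, 0.0005, 0], "twist": 0},
])

```text
time: 14.4
eef_pos: [0.5384, 0.1266, 0.0609]
tcp_rot: [0.078, 0.997, -0.002, -0.0]
contact_force: [-1.8, -8.1, 7.1]
opening: 0.128
finger_force: 60.8
```

Run:
```python
from h import *
s=ctrl.get_state();print(s['contact_force'],s['eef_pos'],s['qpos'])
```

```text
[-1.78880664 -8.0728981   7.13125834] [0.53837348 0.12664988 0.06091744] [ 0.04916496  0.24540617  1.99344274 -0.00460045  0.90421087 -1.36352761]
```

step_arm([
  {"offset": [0, 0, 0], "twist": 0},
  {"offset": [0, 0, 0], "twist": 0},
  {"offset": [0, 0, 0], "twist": 0},
  {"offset": [0, -0.0008, 0], "twist": 0},
  {"offset": [0, -0.0016, -0.0002], "twist": 0},
  {"offset": [0, -0.0016, -0.0003], "twist": 0},
])

```text
time: 15.0
eef_pos: [0.5383, 0.1265, 0.0609]
tcp_rot: [0.078, 0.997, -0.0, 0.0]
contact_force: [1.4, -2.5, 2.1]
opening: 0.133
finger_force: 60.3
```

step_arm([
  {"offset": [0, 0, 0], "twist": 0},
  {"offset": [0, 0, 0], "twist": 0},
  {"offset": [0, 0, 0], "twist": 0},
  {"offset": [0, 0, 0], "twist": 0},
], gripper=0.034)

```text
time: 15.4
eef_pos: [0.5378, 0.1268, 0.0605]
tcp_rot: [0.078, 0.997, 0.0, -0.001]
contact_force: [-0.0, -0.4, -0.4]
opening: 0.401
finger_force: 0.0
```

step_arm([
  {"offset": [0, 0, -0.03], "twist": 0},
  {"offset": [0, 0, -0.06], "twist": 0},
  {"offset": [0.02, 0, -0.06], "twist": 8},
  {"offset": [0.04, 0, -0.06], "twist": 16},
  {"offset": [0.06, 0, -0.06], "twist": 24},
  {"offset": [0.0722, 0, -0.06], "twist": 32},
  {"offset": [0.0722, 0, -0.06], "twist": 40},
  {"offset": [0.0722, 0, -0.06], "twist": 48},
  {"offset": [0.0722, 0, -0.06], "twist": 54},
  {"offset": [0.0722, 0, -0.06], "twist": 57.5},
  {"offset": [0.0722, 0, -0.06], "twist": 57.5},
  {"offset": [0.0722, 0, -0.06], "twist": 57.5},
], gripper=0.045)

```text
time: 16.6
eef_pos: [0.4669, 0.1379, 0.121]
tcp_rot: [0.548, 0.837, -0.0, -0.0]
contact_force: [-0.1, -0.5, -0.0]
opening: 0.529
finger_force: 0.0
```

Run:
```python
from h import *
im=snap('wrist','w5.png'); snap('scene','scene5.png'); s=ctrl.get_state();print(s['eef_pos'],s['tcp_rot'],s['qpos'],s['contact_force'],s['wrist_torque'])
cv2.imwrite('pics/w5v.png',cv2.resize(im,(800,600),interpolation=cv2.INTER_CUBIC))
```

```text
[0.46697921 0.13782941 0.12101863] [ 5.47924775e-01  8.36527606e-01  2.24413686e-05 -7.01111705e-05] [ 7.81973393e-02  8.73438514e-03  2.12714744e+00  1.43584311e-04
  1.00579432e+00 -3.32912956e-01] [-0.38483458 -0.37824738 -0.02296744] [ 0.02309511 -0.00780832 -0.01495354]
```

View pics/w5v.png

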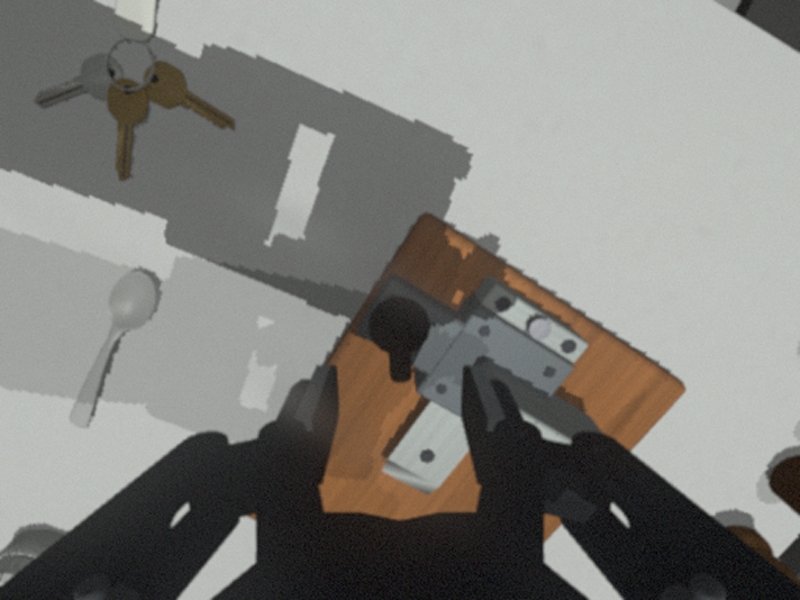

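The carriage sits against the stop at about (500,310). The knob bar lies along the tool's x direction, with its far end at (400,378), centred between the fingers.

Run:
```python
from h import *
from scipy.spatial.transform import Rotation as R
f='w5.png'; im=cv2.imread('pics/w5.png');g=cv2.cvtColor(im,cv2.COLOR_BGR2GRAY)
s=ctrl.get_state();r=R.from_quat(s['tcp_rot']).as_matrix();t=s['eef_pos']
for u,v in((389,372),(412,372),(400,381),(389,355),(412,355)):
    print((u,v),(1000*r.T@(onz(f,u*.64-.18,v*.64-.18,.076)-t)).round(1))
m=((g[175:250,225:285]<32)*255).astype(np.uint8)
for row in range(178,246,4):
    c=np.where(m[row-175])[0]
    if len(c):print(row,c.min()+225,c.max()+225,end=' | ')
print(proj(f,t+r@np.array([0,0,.045])),proj(f,t+r@np.array([-.018,0,.045])))
```

```text
(389, 372) [-12.3  -4.6  45. ]
(412, 372) [-12.3   5.8  45. ]
(400, 381) [-16.9   0.4  45. ]
(389, 355) [-3.9 -4.5 45. ]
(412, 355) [-3.9  5.8 45. ]
194 246 246 | 198 242 255 | 202 244 260 | 206 238 265 | 210 238 271 | 214 238 272 | 218 240 268 | 222 244 266 | 226 250 260 | 230 250 261 | 234 251 261 | 238 251 259 | 242 252 254 | [255.25290952 221.87957477] [255.25555938 245.0963787 ]
```

step_arm([
  {"offset": [0.0005, 0.0005, 0.02], "twist": 0},
  {"offset": [0.0005, 0.0005, 0.04], "twist": 0},
  {"offset": [0.0005, 0.0005, 0.051], "twist": 0},
  {"offset": [0.0005, 0.0005, 0.055], "twist": 0},
  {"offset": [0.0005, 0.0005, 0.055], "twist": 0},
])

```text
time: 17.2
eef_pos: [0.4671, 0.1384, 0.0657]
tcp_rot: [0.548, 0.836, -0.0, -0.0]
contact_force: [-0.3, -0.6, 0.2]
opening: 0.523
finger_force: 0.0
```

step_arm([
  {"offset": [0, 0, 0], "twist": 0},
  {"offset": [0, 0, 0], "twist": 0},
  {"offset": [0, 0, 0], "twist": 0},
  {"offset": [0, 0, 0], "twist": 0},
  {"offset": [0, 0, 0], "twist": 0},
], gripper=0.0, grip_force=50)

```text
time: 17.7
eef_pos: [0.4674, 0.1384, 0.067]
tcp_rot: [0.548, 0.836, -0.0, -0.0]
contact_force: [-3.3, -1.4, 6.0]
opening: 0.104
finger_force: 52.4
```

Run:
```python
from h import *
s=ctrl.get_state();print(s['time'],s['eef_pos'],s['tcp_rot'],s['opening'],s['finger_force'],s['contact_force'],s['wrist_torque'])
```

```text
17.7 [0.46735774 0.13839009 0.06702269] [ 5.48052553e-01  8.36443869e-01 -2.29044030e-04 -3.12155941e-05] 0.10380972356401806 52.4351692199707 [-3.26436027 -1.37305278  5.99717217] [-0.18132089  0.62214043  0.10145718]
```

step_arm([
  {"offset": [0.0006, 0.0002, -0.001], "twist": 0},
  {"offset": [0.0006, 0.0002, -0.001], "twist": 3},
  {"offset": [0.0006, 0.0002, -0.001], "twist": 8},
  {"offset": [0.0006, 0.0002, -0.001], "twist": 13},
  {"offset": [0.0006, 0.0002, -0.001], "twist": 18},
  {"offset": [0.0006, 0.0002, -0.001], "twist": 23},
  {"offset": [0.0006, 0.0002, -0.001], "twist": 28},
  {"offset": [0.0006, 0.0002, -0.001], "twist": 30},
  {"offset": [0.0006, 0.0002, -0.001], "twist": 30},
])

```text
time: 18.6
eef_pos: [0.467, 0.139, 0.0671]
tcp_rot: [0.746, 0.666, -0.0, -0.0]
contact_force: [-2.3, -1.2, 2.1]
opening: 0.105
finger_force: 51.9
```

Run:
```python
from h import *
s=ctrl.get_state();print(s['time'],s['eef_pos'],s['tcp_rot'],s['opening'],s['finger_force'],s['contact_force'],s['wrist_torque'],s['qpos'][5])
```

```text
18.6 [0.46703835 0.13901306 0.06709907] [ 7.46015388e-01  6.65928667e-01 -2.16394746e-04 -5.86106566e-05] 0.10539972048969692 51.887465715408325 [-2.2875582  -1.17218495  2.07079741] [-0.20809431  0.30636348 -0.03168342] 0.19426377226612607
```

step_arm([
  {"offset": [0.0003, 0, 0], "twist": 4},
  {"offset": [0.0003, 0, 0], "twist": 9},
  {"offset": [0.0003, 0, 0], "twist": 14},
  {"offset": [0.0003, 0, 0], "twist": 19},
  {"offset": [0.0003, 0, 0], "twist": 24},
  {"offset": [0.0003, 0, 0], "twist": 28},
  {"offset": [0.0003, 0, 0], "twist": 31},
  {"offset": [0.0003, 0, 0], "twist": 32},
])

```text
time: 19.4
eef_pos: [0.467, 0.1389, 0.0671]
tcp_rot: [0.901, 0.435, -0.001, 0.0]
contact_force: [-2.0, -3.6, 3.1]
opening: 0.1
finger_force: 52.2
```

```bash
cat > st.py <<'E'
from h import *
s=ctrl.get_state();r=s['tcp_rot'];print(s['time'],s['eef_pos'],'yaw',2*np.degrees(np.arctan2(r[0],r[1])),s['finger_force'],s['contact_force'],s['wrist_torque'],s['qpos'][5])
E
python3 st.py
```

```text
19.4 [0.46701055 0.13894976 0.06709347] yaw 128.45367609439583 52.191234827041626 [-1.98998069 -3.62360276  3.14520762] [-0.502577    0.40704089  0.1529408 ] 0.7531510170220124
```

step_arm([
  {"offset": [0, 0, 0], "twist": 1.5},
  {"offset": [0, 0, 0], "twist": 3},
  {"offset": [0, 0, 0], "twist": 4},
  {"offset": [0, 0, 0], "twist": 4},
])

```text
time: 19.8
eef_pos: [0.467, 0.1389, 0.0671]
tcp_rot: [0.915, 0.403, -0.001, 0.0]
contact_force: [-2.3, -4.7, 3.0]
opening: 0.109
finger_force: 52.2
```

```bash
python3 st.py
```

```text
19.8 [0.46701658 0.13894625 0.06707733] yaw 132.51487985614426 52.18059182167053 [-2.3079935  -4.71226877  3.03127868] [-0.65752698  0.55970881  0.0719802 ] 0.8238357030709728
```

step_arm([
  {"offset": [0, 0, 0], "twist": 1},
  {"offset": [0, 0, 0], "twist": 2},
  {"offset": [0, 0, 0], "twist": 2.5},
  {"offset": [0, 0, 0], "twist": 2.5},
])

```text
time: 20.2
eef_pos: [0.467, 0.1389, 0.0671]
tcp_rot: [0.924, 0.383, -0.001, 0.0]
contact_force: [-2.7, -4.6, 4.3]
opening: 0.099
finger_force: 52.2
```

```bash
python3 st.py
```

```text
20.2 [0.46699302 0.13894533 0.06706821] yaw 134.99742281196467 52.21839487552643 [-2.69473104 -4.56866904  4.26079126] [-0.66022114  0.52796485  0.13435601] 0.867189113360761
```

step_arm([
  {"offset": [0, 0, 0], "twist": 1},
  {"offset": [0, 0, 0], "twist": 2},
  {"offset": [0, 0, 0], "twist": 2},
])

```text
time: 20.5
eef_pos: [0.467, 0.139, 0.0671]
tcp_rot: [0.93, 0.367, -0.001, 0.0]
contact_force: [-2.9, -4.3, 2.9]
opening: 0.105
finger_force: 53.8
```

```bash
python3 st.py
```

```text
20.5 [0.466997   0.13897006 0.06705375] yaw 136.88408827327348 53.849249482154846 [-2.90841625 -4.30775673  2.94951412] [-0.68797553  0.54147406  0.49646832] 0.9006346450906612
```

step_arm([
  {"offset": [0, 0, 0], "twist": 0.7},
  {"offset": [0, 0, 0], "twist": 1.2},
  {"offset": [0, 0, 0], "twist": 1.2},
  {"offset": [0, 0, 0], "twist": 1.2},
])

```text
time: 20.9
eef_pos: [0.4671, 0.139, 0.0671]
tcp_rot: [0.934, 0.358, -0.001, 0.001]
contact_force: [-2.8, -4.0, 3.9]
opening: 0.101
finger_force: 58.1
```

```bash
python3 st.py
```

```text
20.9 [0.46706662 0.1390332  0.06712463] yaw 138.00363333637017 58.05778771865562 [-2.81150844 -3.97731266  3.94731171] [-0.54068434  0.63090363  0.79539533] 0.9205667786472242
```

step_arm([
  {"offset": [0, 0, 0], "twist": -0.6},
  {"offset": [0, 0, 0], "twist": -0.6},
])

```text
time: 21.1
eef_pos: [0.4671, 0.139, 0.0671]
tcp_rot: [0.932, 0.363, -0.001, 0.001]
contact_force: [-3.7, -4.0, 4.7]
opening: 0.101
finger_force: 55.0
```

step_arm([
  {"offset": [0, 0, 0], "twist": 0},
  {"offset": [0, 0, 0], "twist": 0},
  {"offset": [0, 0, 0], "twist": 0},
  {"offset": [0, 0, 0], "twist": 0},
  {"offset": [0, 0, -0.03], "twist": 0},
  {"offset": [0, 0, -0.07], "twist": 0},
  {"offset": [0, 0, -0.1], "twist": 0},
  {"offset": [0, 0, -0.12], "twist": 0},
  {"offset": [0, 0, -0.12], "twist": 0},
  {"offset": [0, 0, -0.12], "twist": 0},
], gripper=0.045)

```text
time: 22.1
eef_pos: [0.4671, 0.1394, 0.1867]
tcp_rot: [0.932, 0.362, 0.0, -0.0]
contact_force: [-0.9, -0.5, -1.0]
opening: 0.525
finger_force: 0.0
```

```bash
python3 st.py
python3 - <<'E'
from h import *
a=snap('wrist','w6.png'); b=snap('scene','scene6.png')
cv2.imwrite('pics/v6.png',np.vstack([cv2.resize(a[130:322,120:472],(700,382)),cv2.resize(b[150:240,170:390],(700,218*1),interpolation=cv2.INTER_CUBIC)]))
E
```

```text
22.1 [0.46714328 0.13943655 0.18666105] yaw 137.60950220881605 0.0 [-0.87224531 -0.49202892 -1.04720032] [-0.0727669   0.01889019  0.03652658] 0.9122936298935673
```

View pics/v6.png

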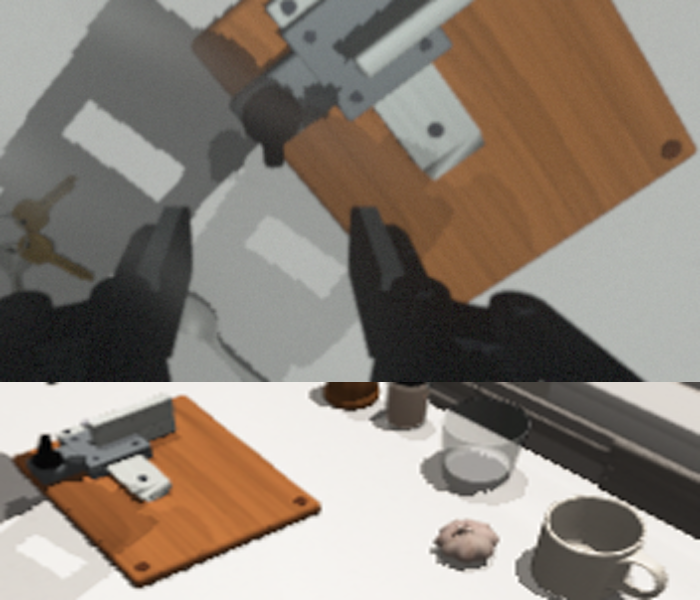

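The carriage is against the stop (crop (290,10)), the knob bar has turned to point at (272,160), and the mug and garlic stand undisturbed. I'm handing it in.

```bash
python3 -c "
from plant import ctrl; print(ctrl.sign_off())"
```

```text
the job is handed in; nothing more can be done
None
```

The job is handed in at about 22 s. The carriage is home against the end stop after a steady push of about 8 N. The clamp knob is tight, at about 0.8 N m when I stopped turning. I didn't touch the mug or the garlic, and the arm is clear of everything.

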